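# Turn the scooter rim until its valve is at the top

### The job

Turn the scooter rim on its stand clockwise, as seen from the robot's side, by pushing one spoke after another until the rubber valve stem is straight up at the top of the wheel, then take the hand away. The rim band has just been coated and is still curing and the stem bends easily, so push on the spokes only and touch neither the rim nor the stem. Do not grip, lift or shift anything: the stand and the bottles and pad around it stay where they are.

Things in the scene. Friction and masses are not known exactly. Their poses are not given: they have to be found in the camera images.
- wheel (a joint): Angle of the wheel on its fixed axle, rad, unlimited, no wrap-round. 0 = valve stem straight up; grows clockwise as seen from the robot's side (its right side goes down). Starts between -4.4 and -2.3: 132 to 252 degrees to go clockwise. Bearing drag 0.35 N m (5 N at 70 mm): let go at 1 rad/s it runs on about 2 degrees, at 2 rad/s about 6, and stays where it stops.
- hub (a point): Middle of the wheel, on the axle in the middle plane of the spokes, 180 mm above the counter. Fixed to the stand: x level along the axle, away from the robot's side; y level, to the left as seen from there; z up. The wheel is a bare 10-inch cast aluminium scooter rim, no tyre. Its hub is 72 mm across and reaches 20 mm to the robot's side of this point.
- spoke_next (a point): Point 75 mm from the axle in the middle of the spoke that is 36 degrees clockwise of the stem; turns with the wheel. Five straight radial spokes, 72 degrees apart, at 36, 108, 180, 252 and 324 degrees clockwise from the stem (seen from the robot's side). Each is 20 mm wide and 24 mm deep along the axle (hub x -12 to +12 mm), free from 36 to 110 mm from the axle.
- nut (a point): Near end of the fixed axle, which stands out 52 mm from hub towards the robot's side, 17 mm thick, with a nut 31 mm across and a washer 40 mm across against the hub. Does not turn.
- rim: The rim band, freshly coated, not to be touched. Origin on the axle at hub; it turns with the wheel about x. Outer diameter 282 mm, from x = -8 mm (front edge, 4 mm behind the front of the spokes) to x = +55 mm. Its inner side is 110 mm from the axle over most of its width and 130 mm within 10 mm of either edge.
- valve: Black rubber valve stem with brass cap, fixed to the inner side of the rim half-way between two spokes, 23 mm behind the spokes' middle plane, not to be touched. Origin at its root, 110 mm from the axle; its z axis points outwards along the radius, away from the axle. The stem is 12 mm thick (17 mm at the root) and reaches 36 mm inwards, to 74 mm from the axle; its round black base, 19 mm across, shows on the rim's outside.
- stand: The freestanding steel stand, 5.5 kg: base plate 250 x 270 mm and 18 mm high on rubber feet, A-shaped legs behind the wheel that carry the axle. Origin on the counter below hub, same axes. The rim's lowest point is 39 mm above the counter.
- flask: Bystander: aluminium bottle with white cap, 74 mm across, 205 mm tall, loose; origin at the centre of its underside.
- dropper: Bystander: white plastic bottle, 44 mm across, 85 mm tall, loose; origin at the centre of its underside.
- vial: Bystander: small amber glass bottle with black cap, 30 mm across, 68 mm tall, loose; origin at the centre of its underside.
- applicator: Bystander: black applicator block lying flat, 90 x 42 x 26 mm, loose; origin at the centre of its underside.
- flank_trail: The trailing sides of the five spokes (those that look anticlockwise, seen from the robot's side), taken as one part: these are what is pushed. Origin at hub, turning with the wheel.
- flank_lead: The leading sides of the five spokes (those that look clockwise), taken as one part. Origin at hub, turning with the wheel. A spoke pressed on both sides at once counts as gripped.

How it is judged:
At the end, for the whole second after the job is handed in: The wheel was turned clockwise and is at rest with its valve stem straight up, within 7 degrees (0.12 rad); the stand is upright and, like the four bystanders, within 30 mm of where it started ((value of joint wheel between -0.12 and 0.12 rad or value of joint wheel between 6.163 and 6.403 rad) and velocity of joint wheel between -0.05 and 0.05 rad/s and distance of each of stand, flask, dropper, vial, applicator from where it was at the start of the episode below 0.03 m and angle between stand's own z axis and vertical below 0.05 rad); the robot touches nothing.
It fails at once if the freshly coated rim or the valve stem is touched (more than 1 N) (contact force between any of rim, valve and anything else above 1 N).
It fails at once if a spoke is gripped (fingers press on both its sides, over 2 N each) (contact force between each of flank_trail, flank_lead and the fingers above 2 N).
It fails at once if the wheel is turned anticlockwise instead (more than 50 degrees beyond the farthest start) (value of joint wheel below -5.3 rad).
It fails at once if the stand is shifted, tipped or lifted (distance of stand from where it was at the start of the episode above 0.03 m or angle between stand's own z axis and vertical above 0.1 rad).
It fails at once if a bystander is lifted, tipped or pushed away (distance of any of flask, dropper, vial, applicator from where it was at the start of the episode above 0.03 m or angle between any of flask, dropper, vial's own z axis and vertical above 0.5 rad).
It also fails if it takes over 72 s, if anything falls off the work surface, if the arm or the gripper's body presses on something with over 40 N, if the wrist force passes 120 N, or if a joint passes its speed limit or range.

### The arm

A 6-joint arm with a two-finger parallel gripper is mounted at the origin on the work surface. World frame = base frame: x ahead of the robot, y to its left, z up, the work surface at z = 0. Lengths are in m, angles in rad, forces in N, time in s.
With the tool pointing down it reaches from about 0.35 to 0.8 m from the base axis. Payload 7.3 kg.
Tool frame: the origin (TCP) lies at the very end of the fingers, on their centre line; the grasp point (between the pads) lies 19 mm behind it; z points along the fingers, y is the direction in which the jaws open and shut (so a half turn about z gives the same grasp; the last joint's range is limited). The gripper opens to 85 mm and grips with 20 to 120 N. Pads are 22 mm wide; open, the fingers measure 114 mm over their backs; the gripper's body (76 mm by 85 mm) begins 54 mm behind the grasp point. The pads swing forward as they close: fully open they stand 13 mm farther back than shut.
Start: joints at [-1.372, 0.342, 1.524, -0, 1.275, -0.146], TCP at [0.177, -0.494, 0.231] pointing down, gripper open.
Joint ranges: [-2.53, 2.53], [-0.77, 2.02], [0.04, 2.7], [-1, 4.14], [0.28, 2.66], [-3.11, 3.11]. Speed limits (rad/s): [2.57, 2.57, 3.14, 3.14, 3.14, 3.14].

### API

Orientations are given as a unit quaternion [w, x, y, z].
In Python, from station import state, read_camera, hand_in, search_frame, outline_of, tip_of gives the robot as it stands.
- The arm moves only by the tool play_rows, never from a script. Its argument "plan" is a list of rows, each an object of numbers: "tx", "ty", "tz": the shift along the world's x, y, z in cm; "turn": the turn about the world's z in rad; "grip": the finger opening in cm, from 0 to 8.54. In form: [{"tx": .., "ty": .., "tz": .., "turn": .., "grip": ..}, ...]. A call has exactly 5 rows; each row shifts and turns the commanded pose from where the row before left it; what a row does not reach is not made up. A row lasts 1/10 s, in which the tool goes at most 50 mm and 8.59 degrees, less where a joint would pass 70% of its speed; a pose out of reach is approached as far as the arm can. A call is refused whole if a number of a shift passes 5 or a number of a turn 0.15, either way. A call with a gripper value outside its range is refused whole. The fingers move at their own pace and stop on an object; "grip_force" is the grip in N (left out, the last holds). Time passes only in rows, so rows that do not move let the fingers close, or fill a call up. It gives the time, the measured TCP pose, the force and the opening at its end, in the units of the state.
- state(): the state, without advancing time (a new reading comes with each control period).
- read_camera(name): name is "scene" or "top" or "wrist"; returns a dict with "image" (400x640x3 uint8, red, green, blue), "depth" (400x640 float32, m along the optical axis (not along the pixel's ray), 0 where there is no reading), "fovy" (degrees; the focal length in pixels is half the picture's height over the tangent of half this angle, whatever the lens; pixels are square), "cx", "cy" (the principal point, pixels), "position" and "rotation" of the camera in the world. Camera axes: x right, y down, z forward; pixel columns grow to the right and rows downward; lengths in m; the calibration is good to about 2 mm. A picture is of the moment at which its call begins.
- hand_in(): hands the job in, once; it reports no verdict.
Trained networks look in a picture, given as the dict that the camera call returned (one of the last four; its "shot" number tells which), for a name from the list of things; names that differ only in an ending like _2 or _b are one class to them, and where a whole thing is asked for, a point or a joint stands for the part that bears it (a point fixed in the world has none). Each returns a list of dicts, best first, with "confidence" (0 to 1); they miss things now and then, are a little off and sometimes report something else, mostly with a low value. They report only what shows in the picture. A call takes as long as a camera call.
- search_frame(picture, query): "centre" ([column, row] as shares, 0 to 1, of the picture: columns of its width, rows of its height, amid what is visible of it).
- outline_of(picture, query): "region" (400x640 bool, what is visible of it) and "centre" ([column, row] as shares, 0 to 1, of the picture: columns of its width, rows of its height, amid what is visible of it).
- tip_of(picture, query): "centre" ([column, row] as shares, 0 to 1, of the picture: columns of its width, rows of its height: a listed point, or the origin of a listed thing).
The state is a dict: "time_s": time; "q": joint angles; "qd": joint speeds; "effort": joint torques, N m; "ee_pos": TCP position; "orientation": TCP orientation; "ft_force": force on the tool from outside, world axes, zero at the start; "torque": the same for the moment, N m; "gripper_width": finger opening in m.
Only numpy, scipy, OpenCV 4.12 (cv2) and the standard library are available. Lean on these libraries where they do the work, as an engineer would, in place of code of your own. Each camera call takes 0.05 s, during which the arm holds its last target. There are 200 camera calls.

## Working session

There is one attempt and no reset: what is moved stays moved. The work goes in short steps, Python scripts to look and compute and a tool call to move; the robot and the scene stay as the last step left them, time stands still between calls to the robot, and variables do not carry over. Pictures are saved under pics/ and viewed, about 8 in all and at most 12, crops included, and the job is handed in when it is done.

Besides the shell and the picture viewer there is one more tool, called after "Request:" as a command line: name --argument value ..., lists and objects as JSON in quotes. play_rows: Moves the arm, as the interface text tells. Its arguments: {"type":"object","properties":{"plan":{"type":"array"},"grip_force":{"type":"number"}},"required":["plan"]}

```bash
ls; mkdir -p pics
cat > h.py <<'E'
import numpy as np, cv2
from station import *
def f(p): return 200/np.tan(np.radians(p["fovy"])/2)
def ray(p,c):
    u,v=c[0]*640,c[1]*400
    return np.array(p["rotation"])@np.array([(u-p["cx"])/f(p),(v-p["cy"])/f(p),1.])
def dep(p,c,r=1):
    u,v=int(c[0]*640),int(c[1]*400); d=p["depth"][max(v-r,0):v+r+1,max(u-r,0):u+r+1]; d=d[d>0]
    return np.median(d) if d.size else 0
def pt(p,c): return np.array(p["position"])+ray(p,c)*dep(p,c)
def proj(p,X):
    x=np.array(p["rotation"]).T@(np.array(X)-p["position"]); return np.array([x[0]/x[2]*f(p)+p["cx"],x[1]/x[2]*f(p)+p["cy"]])
def save(p,n): cv2.imwrite(f"pics/{n}.png",p["image"][:,:,::-1])
E
python3 - <<'E'
from h import *
np.set_printoptions(precision=3,suppress=True)
s=state();print(s["time_s"],s["ee_pos"],s["orientation"],s["gripper_width"])
for n in ["scene","top"]:
    p=read_camera(n);save(p,n);print(n,p["position"],p["rotation"],p["fovy"])
    for q in ["hub","nut","spoke_next","valve","stand","flask","dropper","vial","applicator"]:
        for r in tip_of(p,q)[:2]: print(q,r["confidence"],np.array(r["centre"])*[640,400],pt(p,r["centre"]))
E
```

```text
pics
0.0 [ 0.177 -0.494  0.231] [-0.001  0.985  0.172 -0.   ] 0.08570951907992191
scene [1.294 0.1   1.071] [-0.236  0.649  0.68  -0.248] 43.70702839483238Traceback (most recent call last):
  File "<stdin>", line 7, in <module>
  File "h.py", line 10, in pt
    def pt(p,c): return np.array(p["position"])+ray(p,c)*dep(p,c)
                                                ~~~^^^^^
  File "h.py", line 6, in ray
    return np.array(p["rotation"])@np.array([(u-p["cx"])/f(p),(v-p["cy"])/f(p),1.])
           ~~~~~~~~~~~~~~~~~~~~~~~^~~~~~~~~~~~~~~~~~~~~~~~~~~~~~~~~~~~~~~~~~~~~~~~~
ValueError: matmul: Input operand 1 has a mismatch in its core dimension 0, with gufunc signature (n?,k),(k,m?)->(n?,m?) (size 3 is different from 4)
```

```bash
cat >> h.py <<'E'
from scipy.spatial.transform import Rotation as R
_rc=read_camera
def read_camera(n):
    p=_rc(n); return p
def rot(p):
    q=p["rotation"]; return R.from_quat([q[1],q[2],q[3],q[0]]).as_matrix()
E
sed -i 's/np.array(p\["rotation"\])/rot(p)/' h.py
python3 - <<'E'
from h import *
np.set_printoptions(precision=3,suppress=True)
for n in ["scene","top"]:
    p=read_camera(n);save(p,n);print(n,p["position"],rot(p)[:,2],p["fovy"])
    for q in ["hub","nut","spoke_next","valve","stand","flask","dropper","vial","applicator"]:
        for r in tip_of(p,q)[:2]: print(q,r["confidence"],np.array(r["centre"])*[640,400],pt(p,r["centre"]))
p=read_camera("wrist");save(p,"wrist");print(p["position"],rot(p))
a=cv2.imread("pics/scene.png");b=cv2.imread("pics/top.png")
cv2.imwrite("pics/both.png",cv2.resize(np.vstack([a,b]),(480,600)))
E
```

```text
scene [1.294 0.1   1.071] [-0.642 -0.032 -0.766] 43.70702839483238
hub 0.59 [273.408 201.4  ] [ 0.564 -0.042  0.213]
nut 0.56 [273.28 185.08] [ 0.49  -0.052  0.186]
spoke_next 0.81 [303.424 204.68 ] [0.532 0.023 0.167]
valve 0.45 [302.976 231.   ] [0.556 0.022 0.095]
stand 0.81 [280.832 245.2  ] [ 0.576 -0.033  0.059]
flask 0.68 [366.4  253.52] [0.595 0.179 0.064]
dropper 0.58 [297.92 192.68] [ 0.363 -0.008  0.017]
dropper 0.41 [274.176 184.48 ] [ 0.486 -0.05   0.184]
vial 0.75 [346.304 210.2  ] [0.419 0.129 0.015]
applicator 0.82 [201.216 262.6  ] [ 0.613 -0.232  0.024]
top [0.423 0.067 1.135] [ 0.152 -0.021 -0.988] 46.48763501806057
hub 0.92 [365.888 221.2  ] [ 0.53  -0.043  0.216]
hub 0.64 [371.2 243.2] [ 0.488 -0.056  0.181]
nut 0.75 [370.688 244.8  ] [ 0.495 -0.075  0.022]
spoke_next 0.97 [328.896 226.4  ] [0.527 0.029 0.167]
valve 0.62 [358.592 225.2  ] [ 0.523 -0.029  0.21 ]
stand 0.85 [355.712 224.8  ] [ 0.522 -0.021  0.229]
flask 0.69 [266.304 224.92 ] [0.536 0.162 0.145]
dropper 0.54 [345.472 310.48 ] [ 0.348 -0.005  0.085]
dropper 0.27 [432.32 203.6 ] [ 0.591 -0.228  0.027]
vial 0.45 [286.4  285.68] [0.405 0.125 0.068]
applicator 0.93 [433.28 204.4 ] [ 0.589 -0.231  0.027]
applicator 0.63 [363.52 219.4 ] [ 0.534 -0.038  0.215]
[ 0.243 -0.471  0.375] [[ 0.338 -0.906 -0.254]
 [-0.941 -0.326 -0.091]
 [ 0.     0.27  -0.963]]
```

View pics/both.png

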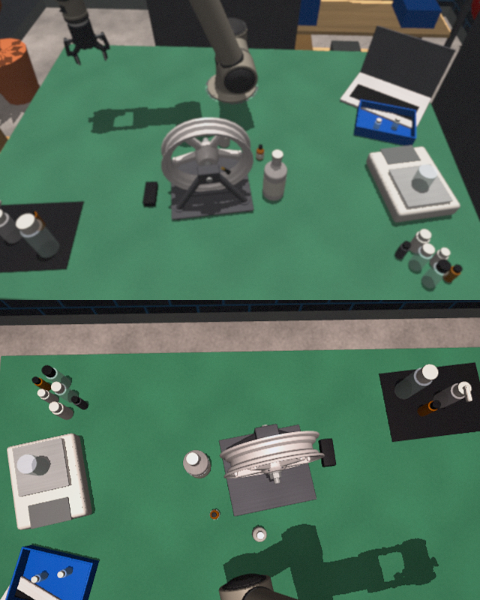

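Run:
```python
import cv2,numpy as np
a=cv2.imread("pics/wrist.png");b=cv2.imread("pics/scene.png");c=cv2.imread("pics/top.png")
w=cv2.resize(a,(400,250)); s=cv2.resize(b[0:90,70:160],(400,400),interpolation=cv2.INTER_CUBIC)
t=cv2.resize(c[150:290,280:450],(400,329),interpolation=cv2.INTER_CUBIC); u=cv2.resize(b[145:295,200:350],(400,350),interpolation=cv2.INTER_CUBIC)
L=np.vstack([w,u]);Rr=np.vstack([s[:271],t])
cv2.imwrite("pics/m1.png",np.hstack([L,Rr]))
```

```text
(no output)
```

View pics/m1.png

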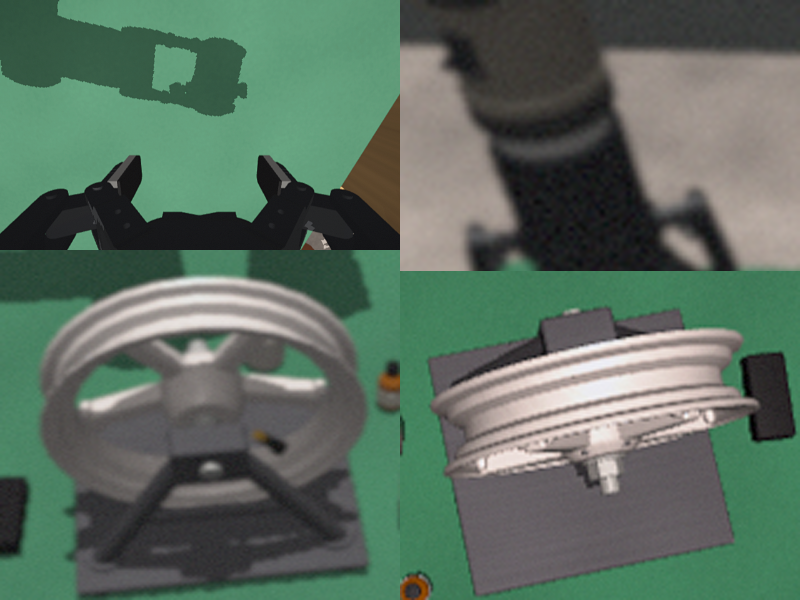

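Run:
```python
from h import *
np.set_printoptions(precision=1,suppress=True,linewidth=150)
p=read_camera("wrist"); s=state(); d=p["depth"]
v,u=np.mgrid[:400,:640]; X=np.stack([(u-p["cx"])/f(p)*d,(v-p["cy"])/f(p)*d,d],-1)[d>0]
W=X@rot(p).T+p["position"]; q=s["orientation"]; T=R.from_quat([q[1],q[2],q[3],q[0]]).as_matrix()
t=(W-s["ee_pos"])@T*1000
print(((np.array(p["position"])-s["ee_pos"])@T)*1000)
t=t[(t[:,2]<5)&(abs(t[:,0])<60)]
for z in range(-100,0,5):
    a=t[(t[:,2]>=z)&(t[:,2]<z+5)]
    if len(a): print(z,len(a),"x",np.percentile(a[:,0],[0,1,50,99,100]),"absy",np.percentile(abs(a[:,1]),[0,1,50,99,100]))
    o=a[abs(a[:,1])>30] if len(a) else a
    if len(o): print("   fingers x max",np.percentile(o[:,0],[1,50,90,97,99.5,100]))
```

```text
[  69.2    0.7 -143.3]
-100 3289 x [15.2 17.1 20.3 21.5 22.1] absy [ 7.3  8.2 16.2 27.2 28.1]
-95 5122 x [ 9.2 10.6 16.7 20.8 21.9] absy [ 0.   0.4 24.8 67.3 69.2]
   fingers x max [10.  13.  14.3 17.9 18.6 19.4]
-90 7708 x [ 3.5  5.8 12.9 18.8 19.4] absy [ 0.   0.5 28.7 70.8 72.8]
   fingers x max [ 5.1 12.9 17.8 18.4 18.8 19.2]
-85 7758 x [-2.2 -0.1 12.5 18.7 19.5] absy [ 0.1  0.6 33.8 71.6 73.5]
   fingers x max [-0.7 12.8 18.  18.4 18.8 19.5]
-80 5470 x [-7.8 -6.7 12.5 18.6 19.2] absy [ 0.1  0.7 37.9 72.4 74.1]
   fingers x max [-6.9 13.  18.1 18.4 18.8 19.2]
-75 4815 x [-12.3 -10.   10.   18.3  18.9] absy [ 0.1  4.7 63.5 73.1 74.9]
   fingers x max [-10.1   3.   13.5  17.9  18.4  18.8]
-70 7714 x [-12.  -10.    4.1  14.6  15.7] absy [36.5 40.2 59.4 73.2 75.4]
   fingers x max [-10.    4.1  13.2  14.   14.9  15.7]
-65 2628 x [-11.8  -9.7  12.7  14.8  15.3] absy [36.7 38.8 54.3 73.5 75.4]
   fingers x max [-9.7 12.7 13.7 14.6 15.  15.3]
-60 1015 x [ 7.   7.2 12.8 14.9 15.4] absy [40.9 42.3 53.2 69.8 71.6]
   fingers x max [ 7.2 12.8 14.4 14.7 15.  15.4]
-55 732 x [ 3.1  3.4 10.3 1
[... 353 characters left out ...]
.7  12.6  12.7] absy [41.3 41.6 43.5 56.6 57.5]
   fingers x max [-9.6  7.7 12.1 12.4 12.6 12.7]
-35 790 x [-10.4  -9.8   7.7  12.5  12.8] absy [41.3 41.6 43.5 56.7 57. ]
   fingers x max [-9.8  7.7 12.2 12.4 12.6 12.8]
-30 667 x [-10.   -9.5   7.8  12.5  12.9] absy [41.5 41.6 43.5 56.2 57.1]
   fingers x max [-9.5  7.8 12.1 12.4 12.5 12.9]
-25 595 x [-10.   -9.6   7.4  12.5  12.7] absy [41.4 41.6 43.5 55.8 57.5]
   fingers x max [-9.6  7.4 12.1 12.4 12.6 12.7]
-20 372 x [-9.8 -9.4  3.3 12.2 12.5] absy [41.6 41.6 43.3 49.5 55.1]
   fingers x max [-9.4  3.3 11.9 12.2 12.3 12.5]
-15 58 x [-7.3 -7.2  1.6  9.1  9.4] absy [41.7 41.7 43.2 43.8 43.8]
   fingers x max [-7.2  1.6  7.3  8.6  9.2  9.4]
```

```bash
cat >> h.py <<'E'
def cloud(p):
    d=p["depth"]; v,u=np.mgrid[:400,:640]
    X=np.stack([(u-p["cx"])/f(p)*d,(v-p["cy"])/f(p)*d,d],-1)
    W=X@rot(p).T+p["position"]; W[d<=0]=np.nan; return W
E
python3 - <<'E'
from h import *
np.set_printoptions(precision=4,suppress=True,linewidth=150)
p=read_camera("top"); W=cloud(p); g=p["image"].astype(int)
roi=(abs(W[...,0]-.52)<.3)&(abs(W[...,1]+.03)<.25)
green=(g[...,1]>g[...,0]+15)
pl=roi&(W[...,2]>.008)&(W[...,2]<.03)&~green&(W[...,1]>-.19)
m=cv2.morphologyEx(pl.astype(np.uint8),cv2.MORPH_OPEN,np.ones((3,3)))
n,l,st,_=cv2.connectedComponentsWithStats(m); k=1+np.argmax(st[1:,4]); P=W[l==k]
print("counter z",np.nanmedian(W[roi&green][:,2]),"plate z",np.median(P[:,2]))
r=cv2.minAreaRect((P[:,:2]*1000).astype(np.float32)); print(r, cv2.boxPoints(r))
rm=roi&(W[...,2]>.26)&(W[...,2]<.35); Q=W[rm]; print("rim",len(Q),Q.min(0),Q.max(0))
# yaw via front/back envelope
for it in range(1):
  for yaw in [np.radians(a) for a in (12,14,15,16,17,18,19,20,22)]:
    ax=np.array([np.cos(yaw),np.sin(yaw)]); tx=np.array([-ax[1],ax[0]])
    a=Q[:,:2]@ax; b=Q[:,:2]@tx; bins=np.arange(b.min()+.01,b.max()-.01,.008)
    fr=[];bk=[]
    for c in bins:
        s=a[abs(b-c)<.004]
        if len(s)>5: fr.append((c,np.percentile(s,3)));bk.append((c,np.percentile(s,97)))
    fr=np.array(fr);bk=np.array(bk)
    print(round(np.degrees(yaw)),"front slope deg",np.degrees(np.polyfit(*fr.T,1)[0]),"back",np.degrees(np.polyfit(*bk.T,1)[0]),"front/back a",np.median(fr[:,1]),np.median(bk[:,1]),"b range",b.min(),b.max(),"top z",np.percentile(Q[:,2],99.5))
for n2 in ("stand","rim"):
    for q in tip_of(p,n2)[:1]: print(n2,q["confidence"],np.array(q["centre"])*[640,400])
E
```

```text
counter z 0.00048264626439287195 plate z 0.018359388649280994
((479.352294921875, -53.53855895996094), (119.57622528076172, 269.1418151855469), 9.557449340820312) [[ 398.0504   69.2374]
 [ 442.7378 -196.1686]
 [ 560.6542 -176.3146]
 [ 515.9668   89.0915]]
rim 4791 [ 0.2201 -0.1553  0.26  ] [0.6121 0.0991 0.3497]
12 front slope deg -70.85957851990669 back -69.67874744956843 front/back a 0.5084309104192095 0.5699165389534685 b range -0.268518862614414 0.05109461594871166 top z 0.3453194129627797
14 front slope deg -66.23833420397297 back -66.94217063954662 front/back a 0.5001289490043516 0.5629833141499869 b range -0.2880417788584267 0.04281354696179466 top z 0.3453194129627797
15 front slope deg -62.73783994164115 back -66.61293870446492 front/back a 0.496192658916523 0.558423410250356 b range -0.2976731067673536 0.038652818623805915 top z 0.3453194129627797
16 front slope deg -61.725415967976836 back -65.94462860767685 front/back a 0.49106259575349076 0.5535991836986791 b range -0.3072137605643351 0.03448031626282607 top z 0.3453194129627797
17 front slope deg -58.454428166454655 bac
[... 252 characters left out ...]
6939503 b range -0.3260114496256479 0.026105076609776793 top z 0.3453194129627797
19 front slope deg -53.40558789326767 back -62.83691314789743 front/back a 0.4784719508020694 0.540100372347909 b range -0.33526275893179386 0.021904890496838414 top z 0.3453194129627797
20 front slope deg -52.605476093657686 back -61.99925929988341 front/back a 0.473363011997585 0.5354611572184489 b range -0.3444119439538059 0.017698031942057282 top z 0.3453194129627797
22 front slope deg -48.822810954045444 back -58.00667186815899 front/back a 0.46373219065786697 0.5260844562934001 b range -0.3623928253808492 0.009269424948589204 top z 0.3453194129627797
stand 0.57 [356.608 227.6  ]
rim 0.56 [363.328 218.   ]
```

Run:
```python
from h import *
np.set_printoptions(precision=4,suppress=True,linewidth=150)
p=read_camera("top"); W=cloud(p)
rm=(W[...,2]>.24)&(W[...,2]<.33)&(W[...,0]>.45)&(W[...,0]<.68)&(abs(W[...,1]+.03)<.2); Q=W[rm]
print(len(Q),Q.min(0),Q.max(0))
for yd in (8,9,9.56,10,11):
    y=np.radians(yd); ax=np.array([np.cos(y),np.sin(y)]); tx=np.array([-ax[1],ax[0]])
    a=Q[:,:2]@ax; b=Q[:,:2]@tx; fr=[];bk=[]
    for c in np.arange(b.min()+.02,b.max()-.02,.006):
        s=a[abs(b-c)<.003]
        if len(s)>5: fr.append((c,np.percentile(s,2)));bk.append((c,np.percentile(s,98)))
    fr=np.array(fr);bk=np.array(bk)
    print(yd,"slopes",np.degrees(np.polyfit(*fr.T,1)[0]),np.degrees(np.polyfit(*bk.T,1)[0]),"a",np.median(fr[:,1]),np.median(bk[:,1]))
y=np.radians(9.56); ax=np.array([np.cos(y),np.sin(y)]); tx=np.array([-ax[1],ax[0]]); a=Q[:,:2]@ax; b=Q[:,:2]@tx
# circle fit on crest: max z per b-bin
C=np.array([(c,np.percentile(Q[abs(b-c)<.003][:,2],97)) for c in np.arange(b.min()+.01,b.max()-.01,.006)])
A=np.c_[2*C,np.ones(len(C))]; s=np.linalg.lstsq(A,(C**2).sum(1),rcond=None)[0]; print("circle b,z,r",s[0],s[1],np.sqrt(s[2]+s[0]**2+s[1]**2))
print("b extents at z .24", b.min(),b.max(), "z max",np.percentile(Q[:,2],99.8))
P=np.array([479.35,-53.54])/1e3; print("plate front-mid in a,b:",(np.array([[398,69.2],[442.7,-196.2]])/1e3).mean(0)@ax,P@ax,P@tx)
for nm in ("top","scene"):
    p=read_camera(nm)
    for q in ("hub","nut","spoke_next","valve"):
        for r in tip_of(p,q)[:1]:
            w=pt(p,r["centre"]); print(nm,q,r["confidence"],"ab z",w[:2]@ax,w[:2]@tx,w[2])
            if q=="spoke_next":  # ray with plane a=hub
                d=ray(p,r["centre"]); o=np.array(p["position"])
                for ah in (.515,.52,.525): 
                    t=(ah-o[:2]@ax)/(d[:2]@ax); X=o+t*d; print("  plane",ah,X[:2]@tx,X[2])
```

```text
4150 [ 0.5092 -0.1682  0.24  ] [0.6143 0.0907 0.3238]
8 slopes -1.9678264991909922 -2.184105871554076 a 0.5190769861791725 0.5809269965171773
9 slopes -0.9578143495208546 -1.2301661466847273 a 0.5173163687416884 0.5788257476490719
9.56 slopes -0.4126419541583573 -0.665929164582944 a 0.5167183925561362 0.5776859144814925
10 slopes 0.02501487425757692 -0.21640094931126466 a 0.5159140067046513 0.5766978129556277
11 slopes 1.012430189003594 0.8031776603451808 a 0.5129022630949558 0.5744090540869938
circle b,z,r -0.130975439952775 0.17708005737446 0.1438401988870765
b extents at z .24 -0.2577595504644613 -0.0051846384439402145 z max 0.3217162993517304
plate front-mid in a,b: 0.4039661707850587 0.46380095225781515 -0.13240706470858674
top hub 0.6 ab z 0.5149000817869767 -0.12761726149376512 0.21475600807710027
top nut 0.58 ab z 0.4748876696766013 -0.1291423287575251 0.18677571276146954
top spoke_next 0.68 ab z 0.515641694180182 -0.04806086151550567 0.29102488162702
  plane 0.515 -0.04773499687510663 0.2972400138302641
  plane 0.52 -0.050274092993343074 0.24881248873193185
  plane 0.525 -0.052813189111579506 0.2003849636335996
top valve 0.48 ab z 0.4727155117033537 -0.1339026078539626 0.18669721727870414
scene hub 0.82 ab z 0.5577745036066444 -0.1329842739761986 0.2114564378603625
scene nut 0.68 ab z 0.46984136630286016 -0.12825604679217642 0.18297087330740525
scene spoke_next 0.75 ab z 0.5262791163046261 -0.06385539804122145 0.16489578881023115
  plane 0.515 -0.06308423620221477 0.151553834065283
  plane 0.52 -0.0634260900399531 0.15746828444623884
  plane 0.525 -0.06376794387769144 0.16338273482719456
scene valve 0.59 ab z 0.5507676480716385 -0.06622299348554361 0.09594082150282646
```

Request:
play_rows --plan '[{"tx":2.5,"ty":3.4,"tz":2.8,"turn":0.1,"grip":8.54},{"tx":2.5,"ty":3.4,"tz":2.8,"turn":0.1,"grip":8.54},{"tx":2.5,"ty":3.4,"tz":2.8,"turn":0.1,"grip":8.54},{"tx":2.5,"ty":3.4,"tz":2.8,"turn":0.1,"grip":8.54},{"tx":2.5,"ty":3.4,"tz":2.8,"turn":0.1,"grip":8.54}]'

```text
time_s: 2.45
ee_pos: [0.3015, -0.3247, 0.3708]
orientation: [0.0, 0.911, 0.412, 0.0]
ft_force: [1.0, 0.2, 0.4]
gripper_width: 0.0855
```

Request:
play_rows --plan '[{"tx":2.5,"ty":3.4,"tz":0,"turn":0.1,"grip":8.54},{"tx":2.5,"ty":3.4,"tz":0,"turn":0.1,"grip":8.54},{"tx":2.5,"ty":3.4,"tz":0,"turn":0.1,"grip":8.54},{"tx":2.5,"ty":3.4,"tz":0,"turn":0.1,"grip":8.54},{"tx":2.5,"ty":3.4,"tz":0,"turn":0.1,"grip":8.54}]'

```text
time_s: 2.95
ee_pos: [0.4266, -0.1547, 0.3698]
orientation: [0.0, 0.781, 0.624, 0.0]
ft_force: [0.4, -0.9, -0.4]
gripper_width: 0.0856
```

Request:
play_rows --plan '[{"tx":2.5,"ty":3.4,"tz":0,"turn":0.1,"grip":8.54},{"tx":2.5,"ty":3.4,"tz":0,"turn":0.1,"grip":8.54},{"tx":2.5,"ty":3.4,"tz":0,"turn":0.1,"grip":8.54},{"tx":2.5,"ty":3.4,"tz":0,"turn":0.1,"grip":8.54},{"tx":0,"ty":0,"tz":0,"turn":0,"grip":8.54}]'

```text
time_s: 3.45
ee_pos: [0.5277, -0.0164, 0.3687]
orientation: [-0.001, 0.64, 0.768, 0.001]
ft_force: [-0.1, -0.4, -0.6]
gripper_width: 0.0855
```

Run:
```python
from h import *
np.set_printoptions(precision=4,suppress=True,linewidth=150)
p=read_camera("wrist"); save(p,"w1"); W=cloud(p); s=state(); print(s["ee_pos"],s["orientation"])
q=s["orientation"]; T=R.from_quat([q[1],q[2],q[3],q[0]]).as_matrix()
print(np.degrees(np.arctan2(T[1,1],T[0,1])))
Q=W[(W[...,2]>.27)&(W[...,2]<.33)&(W[...,0]>.45)]
y=np.radians(9.95); ax=np.array([np.cos(y),np.sin(y)]); tx=np.array([-ax[1],ax[0]])
a=Q[:,:2]@ax; b=Q[:,:2]@tx; fr=[];bk=[]
print(len(Q),b.min(),b.max())
for c in np.arange(b.min()+.01,b.max()-.01,.006):
    k=a[abs(b-c)<.003]
    if len(k)>5: fr.append((c,np.percentile(k,2),np.percentile(k,98)))
fr=np.array(fr); print(fr[::3])
C=np.array([(c,np.percentile(Q[abs(b-c)<.003][:,2],97)) for c in fr[:,0]]); print(C[::4])
# finger pads in same camera
t=(W-s["ee_pos"])@T*1000; m=(t[...,2]>-50)&(t[...,2]<-16)&(abs(t[...,1])<70); t=t[m]
for sg in (1,-1):
    k=t[t[:,1]*sg>0]; print("pad inner",sg,len(k),np.percentile(k[:,1]*sg,[1,5,50]),"x",np.percentile(k[:,0],[1,99]))
```

```text
[ 0.5266 -0.0183  0.3688] [-0.0005  0.6415  0.7671 -0.0002]
10.196543953276162
18587 -0.2395723989069899 -0.0259730404170523
[[-0.2296  0.5149  0.5757]
 [-0.2116  0.5151  0.5759]
 [-0.1936  0.5112  0.575 ]
 [-0.1756  0.5155  0.5751]
 [-0.1576  0.5152  0.5755]
 [-0.1396  0.5151  0.5752]
 [-0.1216  0.5151  0.575 ]
 [-0.1036  0.5149  0.5749]
 [-0.0856  0.5148  0.575 ]
 [-0.0676  0.514   0.575 ]
 [-0.0496  0.5143  0.5754]]
[[-0.2296  0.2842]
 [-0.2056  0.3013]
 [-0.1816  0.3125]
 [-0.1576  0.3188]
 [-0.1336  0.3207]
 [-0.1096  0.3184]
 [-0.0856  0.3118]
 [-0.0616  0.3012]
 [-0.0376  0.2841]]
pad inner 1 2381 [44.5823 44.7259 45.2075] x [-8.9362 12.9298]
pad inner -1 2388 [39.9347 40.09   40.5719] x [-9.3867 12.6095]
```

View pics/w1.png

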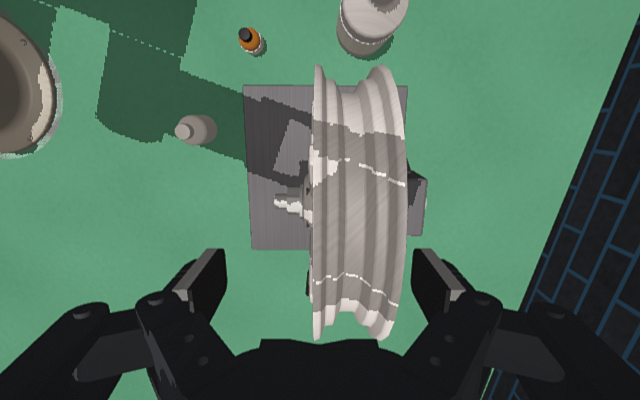

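Request:
play_rows --plan '[{"tx":1.1,"ty":1.8,"tz":0,"turn":0,"grip":8.54},{"tx":1.0,"ty":1.7,"tz":0,"turn":0,"grip":8.54},{"tx":0,"ty":0,"tz":-2,"turn":0,"grip":8.54},{"tx":0,"ty":0,"tz":0,"turn":0,"grip":8.54},{"tx":0,"ty":0,"tz":0,"turn":0,"grip":8.54}]'

```text
time_s: 4.0
ee_pos: [0.5464, 0.0139, 0.3498]
orientation: [-0.0, 0.644, 0.765, -0.0]
ft_force: [0.5, -1.2, 0.3]
gripper_width: 0.0856
```

```bash
cat > look.py <<'E'
from h import *
import sys
np.set_printoptions(precision=1,suppress=True,linewidth=150)
y=np.radians(10.1); ax=np.array([np.cos(y),np.sin(y)]); tx=np.array([-ax[1],ax[0]])
def st():
    s=state(); e=np.array(s["ee_pos"]); return s,e[:2]@ax*1000,e[:2]@tx*1000
def look(name=None):
    p=read_camera("wrist"); W=cloud(p); s,A,B=st(); q=s["orientation"]
    T=R.from_quat([q[1],q[2],q[3],q[0]]).as_matrix()
    if name: save(p,name)
    a=W[...,:2]@ax*1000; b=W[...,:2]@tx*1000; z=W[...,2]*1000
    t=(W-s["ee_pos"])@T*1000; m=(t[...,2]>-45)&(t[...,2]<-18)&(abs(t[...,1])<60)&(abs(t[...,0])<16)
    fp=np.percentile(a[m&(t[...,1]<-30)],98); rp=np.percentile(a[m&(t[...,1]>30)],2)
    xs=np.percentile(t[...,0][m],[1,99])
    r=(z>280)&(z<330)&(a>fp+1)&(a<rp-1)&~((t[...,2]<-50))
    fr=[]
    for c in np.arange(-215,-70,6):
        k=a[r&(abs(b-c)<3)]
        if len(k)>8: fr.append((c,np.percentile(k,1),np.percentile(k,99)))
    fr=np.array(fr)
    print("t",s["time_s"],"TCP a,b,z",A,B,s["ee_pos"][2]*1000,"yaw",np.degrees(np.arctan2(T[1,1],T[0,1])),"F",s["ft_force"])
    print("pads cam a",fp,rp,"tool x",xs,"mid",(fp+rp)/2-A)
    if len(fr): print("rim front",np.median(fr[:,1]),"slope",np.degrees(np.polyfit(fr[:,0],fr[:,1],1)[0]),"back",np.median(fr[:,2]),"gap front",np.median(fr[:,1])-fp,"rear",rp-np.median(fr[:,2]))
    return p,W
E
python3 -c "
from look import *
look()"
```

```text
t 4.05 TCP a,b,z 540.6783858374922 -82.22776002456013 350.3702616550375 yaw 9.885455503293606 F [-1.6 -0.1  0.2]
pads cam a 499.12643823626917 583.7368087092741 tool x [-10.8  11.1] mid 0.7532376352794472
rim front 514.191431502428 slope -7.828317178033215 back 575.5381352335698 gap front 15.064993266158865 rear 8.198673475704254
```

Request:
play_rows --plan '[{"tx":0.3,"ty":0.05,"tz":0,"turn":0.004,"grip":8.54},{"tx":0,"ty":0,"tz":-2,"turn":0,"grip":8.54},{"tx":0,"ty":0,"tz":-2,"turn":0,"grip":8.54},{"tx":0,"ty":0,"tz":-1.5,"turn":0,"grip":8.54},{"tx":0,"ty":0,"tz":0,"turn":0,"grip":8.54}]'

```text
time_s: 4.55
ee_pos: [0.5492, 0.015, 0.2932]
orientation: [-0.001, 0.642, 0.767, -0.001]
ft_force: [-0.1, -0.2, 0.6]
gripper_width: 0.0854
```

```bash
python3 -c "
from look import *
look('w2')"
```

```text
t 4.6 TCP a,b,z 543.9035161031244 -81.70775398332194 294.5930017363465 yaw 10.17560691700794 F [ 0.7 -0.2  0.7]
pads cam a 502.1542527913986 574.9626519217117 tool x [-15.4  11.2] mid -5.345063746569281
rim front 514.1618672269637 slope -21.02550458276238 back 573.4485196392844 gap front 12.00761443556513 rear 1.5141322824272265
```

View pics/w2.png

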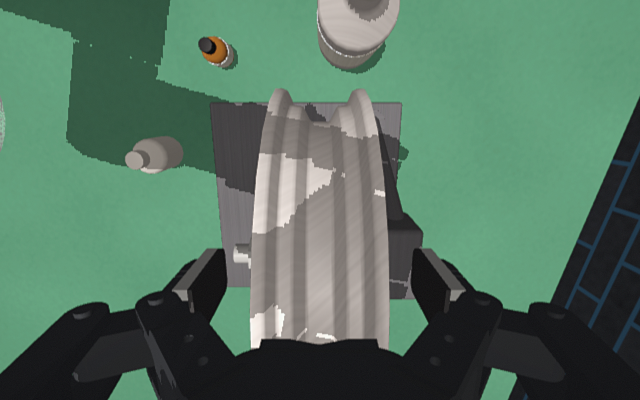

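Request:
play_rows --plan '[{"tx":0,"ty":0,"tz":-1.5,"turn":0,"grip":8.54},{"tx":0,"ty":0,"tz":-1.5,"turn":0,"grip":8.54},{"tx":0,"ty":0,"tz":-0.5,"turn":0,"grip":8.54},{"tx":0,"ty":0,"tz":0,"turn":0,"grip":8.54},{"tx":0.3,"ty":0.05,"tz":0,"turn":0,"grip":8.54}]'

```text
time_s: 5.1
ee_pos: [0.5534, 0.0156, 0.2609]
orientation: [0.001, 0.642, 0.767, 0.001]
ft_force: [0.1, 0.5, -0.7]
gripper_width: 0.0856
```

```bash
python3 -c "
from look import *
p,W=look()
import numpy as np
for n in ('scene','top'):
    p=read_camera(n); save(p,n+'2')
    for q in ('spoke_next','valve'):
        for r in tip_of(p,q)[:1]: print(n,q,r['confidence'],np.array(r['centre'])*[640,400])
a=cv2.imread('pics/scene2.png')[120:300,180:380];cv2.imwrite('pics/s2.png',cv2.resize(a,(667,600),interpolation=cv2.INTER_CUBIC))
"
```

```text
t 5.15 TCP a,b,z 548.1051858772752 -81.70538332569372 260.83037365330057 yaw 10.190725920662608 F [ 0.3 -0.9 -0.1]
pads cam a 517.5431429090512 590.8098176535734 tool x [-15.5  15.5] mid 6.071294404037076
rim front 519.2598171846022 slope -19.93221612463613 back 572.7691393547807 gap front 1.7166742755509858 rear 18.040678298792727
scene spoke_next 0.9 [305.5 208.5]
scene valve 0.49 [305.4 230.5]
top spoke_next 0.64 [326.8 228.4]
```

View pics/s2.png

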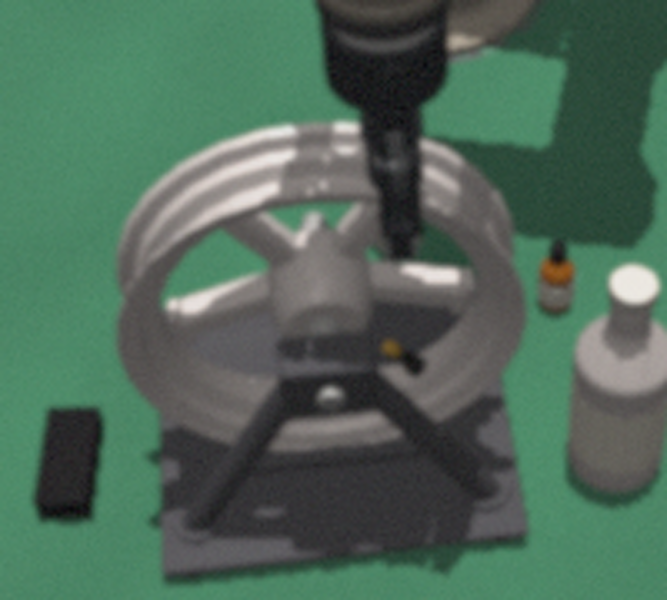

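```bash
cat > ang.py <<'E'
from look import *
HUB=np.array([522.,-136.5,180.])
def ang(names=("scene","top")):
    for n in names:
        p=read_camera(n); o=np.array(p["position"])*1000
        for q,off in (("spoke_next",36),("valve",0)):
            for r in tip_of(p,q)[:1]:
                d=ray(p,r["centre"]); h=HUB[0]+(0 if off else 23)
                t=(h-o[:2]@ax)/(d[:2]@ax); X=o+t*d; l=X[:2]@tx-HUB[1]; z=X[2]-HUB[2]
                th=np.degrees(np.arctan2(-l,z)); print(n,q,round(r["confidence"],2),"left",l,"up",z,"r",np.hypot(l,z),"stem angle",(th-off)%360-360)
if __name__=="__main__":
    ang()
    s,A,B=st(); print(A,B,B-HUB[1])
E
python3 ang.py
```

```text
scene spoke_next 0.8 left 69.48962513146981 up -26.357404415390192 r 74.32039268214768 stem angle -146.77172902242947
scene valve 0.63 left 66.87712741060196 up -92.33933338259999 r 114.0136073468287 stem angle -144.08591623676446
top spoke_next 0.96 left 77.51739339140423 up -12.806455512847606 r 78.56813336843548 stem angle -135.3809590241314
547.0510084989826 -81.51017042371979 54.989829576280215
```

Request:
play_rows --plan '[{"tx":-0.14,"ty":0.79,"tz":0,"turn":0,"grip":8.54},{"tx":0,"ty":0,"tz":-0.5,"turn":0,"grip":8.54},{"tx":0.2,"ty":0.03,"tz":0,"turn":0,"grip":8.54},{"tx":0,"ty":0,"tz":0,"turn":0,"grip":8.54},{"tx":0,"ty":0,"tz":0,"turn":0,"grip":8.54}]'

```text
time_s: 6.25
ee_pos: [0.5536, 0.0239, 0.2545]
orientation: [0.0, 0.641, 0.767, -0.0]
ft_force: [1.0, -0.4, -0.2]
gripper_width: 0.0852
```

```bash
cat > avg.py <<'E'
from look import *
# averaging: several noisy states; each camera call advances 0.05 s
L=[]
for i in range(4):
    read_camera("wrist"); s,A,B=st(); L.append([A,B,s["ee_pos"][2]*1000,*s["ft_force"]])
L=np.array(L); print("a b z F",L.mean(0),"sd",L.std(0),"left",L[:,1].mean()+136.5,"tip up",L[:,2].mean()-167,"t",s["time_s"])
E
python3 avg.py
```

```text
a b z F [549.1 -73.6 254.6   0.   -0.3   0.2] sd [0.  0.  0.  0.2 0.4 0.2] left 62.8955451230799 tip up 87.56692480690114 t 6.45
```

Request:
play_rows --plan '[{"tx":0.1,"ty":0.02,"tz":0,"turn":0,"grip":8.54},{"tx":0.1,"ty":0.02,"tz":0,"turn":0,"grip":8.54},{"tx":0,"ty":0,"tz":0,"turn":0,"grip":8.54},{"tx":0,"ty":0,"tz":0,"turn":0,"grip":8.54},{"tx":0,"ty":0,"tz":0,"turn":0,"grip":8.54}]'

```text
time_s: 6.95
ee_pos: [0.5554, 0.0243, 0.2545]
orientation: [-0.0, 0.641, 0.767, -0.0]
ft_force: [-0.6, -0.9, 0.8]
gripper_width: 0.0853
```

```bash
python3 avg.py
```

```text
a b z F [551.1 -73.5 254.5  -1.1  -0.2  -0.1] sd [0.  0.  0.  0.6 0.8 0.4] left 63.00258889368119 tip up 87.54145566624098 t 7.15
```

Request:
play_rows --plan '[{"tx":0.05,"ty":0.01,"tz":0,"turn":0,"grip":8.54},{"tx":0,"ty":0,"tz":0,"turn":0,"grip":8.54},{"tx":0,"ty":0,"tz":0,"turn":0,"grip":8.54},{"tx":0,"ty":0,"tz":0,"turn":0,"grip":8.54},{"tx":0,"ty":0,"tz":0,"turn":0,"grip":8.54}]'

```text
time_s: 7.65
ee_pos: [0.5555, 0.0243, 0.2545]
orientation: [-0.0, 0.641, 0.767, -0.0]
ft_force: [-5.6, -1.4, 2.3]
gripper_width: 0.0854
```

```bash
python3 avg.py
```

```text
a b z F [551.2 -73.5 254.5  -5.2  -2.1   1.7] sd [0.  0.  0.  0.4 0.5 0.3] left 63.024303808184996 tip up 87.4681384914465 t 7.85
```

Request:
play_rows --plan '[{"tx":-0.35,"ty":-0.06,"tz":0,"turn":0,"grip":8.54},{"tx":0,"ty":0,"tz":1.5,"turn":0,"grip":8.54},{"tx":0.55,"ty":-3.1,"tz":0,"turn":0,"grip":8.54},{"tx":0.55,"ty":-3.1,"tz":0,"turn":0,"grip":8.54},{"tx":0.55,"ty":-3.1,"tz":0,"turn":0,"grip":8.54}]'

```text
time_s: 8.35
ee_pos: [0.5698, -0.0699, 0.2699]
orientation: [0.001, 0.641, 0.767, 0.001]
ft_force: [-0.6, 0.0, 0.6]
gripper_width: 0.0855
```

Request:
play_rows --plan '[{"tx":0.55,"ty":-3.1,"tz":0,"turn":0,"grip":8.54},{"tx":0,"ty":0,"tz":0,"turn":0,"grip":8.54},{"tx":0,"ty":0,"tz":-1.5,"turn":0,"grip":8.54},{"tx":0,"ty":0,"tz":0,"turn":0,"grip":8.54},{"tx":0,"ty":0,"tz":0,"turn":0,"grip":8.54}]'

```text
time_s: 8.85
ee_pos: [0.5746, -0.0995, 0.2546]
orientation: [-0.0, 0.641, 0.767, 0.0]
ft_force: [0.3, -0.7, 0.3]
gripper_width: 0.0852
```

```bash
python3 avg.py; python3 ang.py
```

```text
a b z F [ 548.4 -199.   255.2   -0.1    0.1   -0.2] sd [0.  0.1 0.1 0.2 0.9 0.3] left -62.46600271031332 tip up 88.22975254304009 t 9.05
scene spoke_next 0.98 left 72.22853126749746 up -28.278761354144876 r 77.56706177743577 stem angle -147.38123135545644
scene valve 0.46 left 67.01933632606995 up -86.50531434908271 r 109.42925044164606 stem angle -142.2335372524508
top spoke_next 0.61 left 75.24903683665394 up 11.624381156238314 r 76.14160349053341 stem angle -117.2184310749779
548.066025112945 -199.34101921052755 -62.84101921052755
```

Now touch the right spoke, 2 mm then 0.5 mm steps.

Request:
play_rows --plan '[{"tx":0.1,"ty":0.02,"tz":0,"turn":0,"grip":8.54},{"tx":0.08,"ty":0.01,"tz":0,"turn":0,"grip":8.54},{"tx":0,"ty":0,"tz":0,"turn":0,"grip":8.54},{"tx":0,"ty":0,"tz":0,"turn":0,"grip":8.54},{"tx":0,"ty":0,"tz":0,"turn":0,"grip":8.54}]'

```text
time_s: 9.85
ee_pos: [0.5763, -0.0999, 0.2545]
orientation: [-0.0, 0.641, 0.767, 0.0]
ft_force: [0.6, 0.4, 0.6]
gripper_width: 0.0853
```

```bash
python3 avg.py
```

```text
a b z F [ 549.8 -199.4  254.5   -0.4   -0.1    0. ] sd [0.  0.  0.  0.7 0.3 0.6] left -62.901332042857575 tip up 87.53601784896992 t 10.05
```

Request:
play_rows --plan '[{"tx":0.05,"ty":0.01,"tz":0,"turn":0,"grip":8.54},{"tx":0,"ty":0,"tz":0,"turn":0,"grip":8.54},{"tx":0,"ty":0,"tz":0,"turn":0,"grip":8.54},{"tx":0,"ty":0,"tz":0,"turn":0,"grip":8.54},{"tx":0,"ty":0,"tz":0,"turn":0,"grip":8.54}]'

```text
time_s: 10.55
ee_pos: [0.5768, -0.0998, 0.2545]
orientation: [-0.0, 0.641, 0.767, 0.0]
ft_force: [-0.3, 0.6, -0.4]
gripper_width: 0.0854
```

```bash
python3 avg.py
```

```text
a b z F [ 550.3 -199.4  254.5    0.2    0.    -0. ] sd [0.  0.  0.  0.6 0.5 0.3] left -62.875689872181056 tip up 87.52925771648052 t 10.75
```

Request:
play_rows --plan '[{"tx":0.05,"ty":0.01,"tz":0,"turn":0,"grip":8.54},{"tx":0,"ty":0,"tz":0,"turn":0,"grip":8.54},{"tx":0,"ty":0,"tz":0,"turn":0,"grip":8.54},{"tx":0,"ty":0,"tz":0,"turn":0,"grip":8.54},{"tx":0,"ty":0,"tz":0,"turn":0,"grip":8.54}]'

```text
time_s: 11.25
ee_pos: [0.5773, -0.0997, 0.2545]
orientation: [0.0, 0.641, 0.767, 0.0]
ft_force: [-0.1, -0.1, 0.0]
gripper_width: 0.0852
```

```bash
python3 avg.py
```

```text
a b z F [ 550.8 -199.4  254.5   -0.3    0.3    0.2] sd [0.  0.  0.  0.5 0.5 0.4] left -62.86736087915199 tip up 87.53203660431817 t 11.45
```

Request:
play_rows --plan '[{"tx":0.05,"ty":0.01,"tz":0,"turn":0,"grip":8.54},{"tx":0,"ty":0,"tz":0,"turn":0,"grip":8.54},{"tx":0,"ty":0,"tz":0,"turn":0,"grip":8.54},{"tx":0,"ty":0,"tz":0,"turn":0,"grip":8.54},{"tx":0,"ty":0,"tz":0,"turn":0,"grip":8.54}]'

```text
time_s: 11.95
ee_pos: [0.5776, -0.0996, 0.2545]
orientation: [-0.0, 0.641, 0.767, -0.0]
ft_force: [-2.3, -1.0, 1.3]
gripper_width: 0.0858
```

```bash
python3 avg.py
```

```text
a b z F [ 551.2 -199.4  254.5   -2.7   -0.5    0.6] sd [0.  0.  0.  0.7 0.6 0.4] left -62.866738672231236 tip up 87.51762553221013 t 12.15
```

Request:
play_rows --plan '[{"tx":-0.3,"ty":-0.05,"tz":0,"turn":0,"grip":8.54},{"tx":0,"ty":0,"tz":1.5,"turn":0,"grip":8.54},{"tx":-0.66,"ty":3.72,"tz":0,"turn":0,"grip":8.54},{"tx":-0.66,"ty":3.72,"tz":0,"turn":0,"grip":8.54},{"tx":-0.66,"ty":3.72,"tz":0,"turn":0,"grip":8.54}]'

```text
time_s: 12.65
ee_pos: [0.555, 0.0126, 0.2697]
orientation: [0.0, 0.642, 0.767, 0.001]
ft_force: [0.1, 0.2, 0.5]
gripper_width: 0.0854
```

Request:
play_rows --plan '[{"tx":-0.66,"ty":3.72,"tz":0,"turn":0,"grip":8.54},{"tx":0,"ty":0,"tz":0,"turn":0,"grip":8.54},{"tx":0,"ty":0,"tz":-1.5,"turn":0,"grip":8.54},{"tx":0,"ty":0,"tz":-0.95,"turn":0,"grip":8.54},{"tx":0,"ty":0,"tz":0,"turn":0,"grip":8.54}]'

```text
time_s: 13.15
ee_pos: [0.5478, 0.0482, 0.2435]
orientation: [-0.001, 0.642, 0.767, -0.001]
ft_force: [0.0, 0.4, 0.8]
gripper_width: 0.0853
```

```bash
python3 avg.py; python3 ang.py; python3 -c "
from look import *
p=read_camera('wrist'); save(p,'w3'); q=read_camera('scene'); 
cv2.imwrite('pics/w3.png',np.hstack([cv2.resize(p['image'],(480,300)),cv2.resize(q['image'][130:255,200:330],(312,300),interpolation=cv2.INTER_CUBIC)])[:,:,::-1])"
```

```text
a b z F [548.6 -48.8 245.1   0.1   0.    0.1] sd [0.2 0.  0.4 0.3 0.9 0.3] left 87.71014932577417 tip up 78.08959836632232 t 13.35
scene spoke_next 0.6 left 65.0047197001259 up -26.40778368252279 r 70.16398379735043 stem angle -148.1091580584618
scene valve 0.65 left 65.3038778515158 up -91.58000494546116 r 112.47885920588092 stem angle -144.5080887241295
top spoke_next 0.74 left 74.52563527463089 up -20.117188167210998 r 77.19307982482809 stem angle -141.10618329374734
top valve 0.4 left -16.335140586019406 up -155.01451654414677 r 155.87282366525787 stem angle -186.01552136446185
548.5066961112627 -48.26342123112344 88.23657876887657
```

View pics/w3.png

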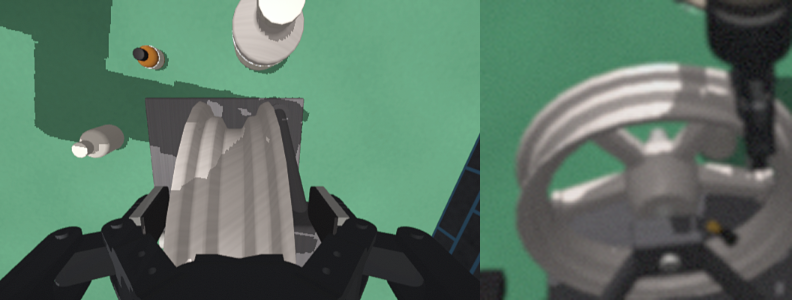

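Request:
play_rows --plan '[{"tx":0.48,"ty":0.09,"tz":-0.1,"turn":0,"grip":8.54},{"tx":0,"ty":0,"tz":0,"turn":0,"grip":8.54},{"tx":0,"ty":0,"tz":0,"turn":0,"grip":8.54},{"tx":0,"ty":0,"tz":0,"turn":0,"grip":8.54},{"tx":0,"ty":0,"tz":0,"turn":0,"grip":8.54}]'

```text
time_s: 14.25
ee_pos: [0.5532, 0.0497, 0.244]
orientation: [0.0, 0.641, 0.767, 0.0]
ft_force: [-0.2, -0.4, 0.1]
gripper_width: 0.0855
```

```bash
python3 avg.py
```

```text
a b z F [553.3 -48.1 244.1   0.1   0.1  -0.1] sd [0.  0.  0.  0.2 0.5 0.5] left 88.35251271859758 tip up 77.05979998802462 t 14.45
```

Request:
play_rows --plan '[{"tx":0.08,"ty":-0.44,"tz":0.1,"turn":0,"grip":8.54},{"tx":0.08,"ty":-0.44,"tz":0.15,"turn":0,"grip":8.54},{"tx":0.08,"ty":-0.44,"tz":0.2,"turn":0,"grip":8.54},{"tx":0,"ty":0,"tz":0,"turn":0,"grip":8.54},{"tx":0,"ty":0,"tz":0,"turn":0,"grip":8.54}]'

```text
time_s: 14.95
ee_pos: [0.5556, 0.0368, 0.2491]
orientation: [-0.0, 0.642, 0.767, 0.001]
ft_force: [-0.8, 4.7, 2.6]
gripper_width: 0.0852
```

```bash
python3 avg.py; python3 ang.py
```

```text
a b z F [553.4 -61.2 248.9  -1.5   4.8   4.4] sd [0.  0.  0.1 0.5 0.5 0.4] left 75.28695930720873 tip up 81.85039522489353 t 15.15
scene spoke_next 0.78 left 70.2723712513058 up -19.78402140458809 r 73.00420305858115 stem angle -141.72368543188918
scene valve 0.62 left 73.49617736939197 up -88.09596466993946 r 114.72831855753986 stem angle -140.16263426690963
top spoke_next 0.74 left 73.99810729219277 up 13.827586939862954 r 75.2789614926132 stem angle -115.4155478465205
553.3577421316018 -61.25723573383086 75.24276426616913
```

Request:
play_rows --plan '[{"tx":0.105,"ty":-0.59,"tz":0.25,"turn":0,"grip":8.54},{"tx":0.105,"ty":-0.59,"tz":0.24,"turn":0,"grip":8.54},{"tx":0.105,"ty":-0.59,"tz":0.22,"turn":0,"grip":8.54},{"tx":0.105,"ty":-0.59,"tz":0.2,"turn":0,"grip":8.54},{"tx":0.105,"ty":-0.59,"tz":0.15,"turn":0,"grip":8.54}]'

```text
time_s: 15.95
ee_pos: [0.5606, 0.0072, 0.2594]
orientation: [-0.0, 0.641, 0.767, 0.0]
ft_force: [-1.7, 6.0, 4.2]
gripper_width: 0.0853
```

```bash
python3 avg.py; python3 ang.py
```

```text
a b z F [553.3 -92.4 259.1  -0.1   0.1   0. ] sd [0.  0.1 0.3 0.5 0.7 0.7] left 44.109933712677844 tip up 92.06678268609375 t 16.15
scene spoke_next 0.91 left 73.50044385110965 up 6.37859236560314 r 73.77670151800399 stem angle -121.04012428127982
scene valve 0.38 left 96.27972041073117 up -60.48436785136175 r 113.70199345986599 stem angle -122.13765594551825
top spoke_next 0.59 left 71.33596907436578 up -35.191840436419284 r 79.54423999939446 stem angle -152.2582907229935
553.3312940380014 -91.561394964842 44.938605035158005
```

Request:
play_rows --plan '[{"tx":0.14,"ty":-0.79,"tz":0.22,"turn":0,"grip":8.54},{"tx":0.175,"ty":-0.985,"tz":0.14,"turn":0,"grip":8.54},{"tx":0.21,"ty":-1.18,"tz":0,"turn":0,"grip":8.54},{"tx":0.245,"ty":-1.38,"tz":0,"turn":0,"grip":8.54},{"tx":0.316,"ty":-1.77,"tz":0,"turn":0,"grip":8.54}]'

```text
time_s: 16.95
ee_pos: [0.5714, -0.0526, 0.2625]
orientation: [-0.002, 0.641, 0.768, 0.001]
ft_force: [0.5, 6.1, -1.8]
gripper_width: 0.0854
```

Request:
play_rows --plan '[{"tx":0.316,"ty":-1.77,"tz":0,"turn":0,"grip":8.54},{"tx":0,"ty":0,"tz":0,"turn":0,"grip":8.54},{"tx":0,"ty":0,"tz":0,"turn":0,"grip":8.54},{"tx":0,"ty":0,"tz":0,"turn":0,"grip":8.54},{"tx":0,"ty":0,"tz":0,"turn":0,"grip":8.54}]'

```text
time_s: 17.45
ee_pos: [0.5748, -0.0713, 0.2629]
orientation: [0.0, 0.641, 0.767, 0.0]
ft_force: [0.0, 0.1, -0.5]
gripper_width: 0.0856
```

```bash
python3 avg.py; python3 ang.py
```

```text
a b z F [ 553.4 -171.1  262.9   -0.1   -0.3    0.1] sd [0.  0.1 0.  0.4 0.5 0.4] left -34.59964354983262 tip up 95.89149475863252 t 17.65
scene spoke_next 0.72 left 40.81673273469032 up 48.369530233406294 r 63.28994490545513 stem angle -76.15941874651406
scene valve 0.43 left 104.67117305685846 up 16.186808005755893 r 105.91537764892318 stem angle -81.20916592270424
top spoke_next 0.78 left 52.238212335926974 up 83.04320589379063 r 98.10710918772347 stem angle -68.17188796063954
top valve 0.62 left 102.44035226762173 up -4.936593735972565 r 102.55923035216517 stem angle -92.75894543836256
553.3532337552617 -171.52341702016574 -35.02341702016574
```

Request:
play_rows --plan '[{"tx":0.07,"ty":-0.4,"tz":-0.15,"turn":0,"grip":8.54},{"tx":0.095,"ty":-0.54,"tz":-0.2,"turn":0,"grip":8.54},{"tx":0,"ty":0,"tz":0,"turn":0,"grip":8.54},{"tx":0,"ty":0,"tz":0,"turn":0,"grip":8.54},{"tx":0,"ty":0,"tz":0,"turn":0,"grip":8.54}]'

```text
time_s: 18.45
ee_pos: [0.5765, -0.0815, 0.2592]
orientation: [0.0, 0.642, 0.767, -0.0]
ft_force: [-0.5, -0.4, -0.8]
gripper_width: 0.0854
```

```bash
python3 avg.py; python3 ang.py; python3 -c "
from look import *
q=read_camera('scene'); cv2.imwrite('pics/s4.png',cv2.resize(q['image'][130:270,195:345],(643,600),interpolation=cv2.INTER_CUBIC)[:,:,::-1])"
```

```text
a b z F [ 553.3 -181.2  259.3    0.3   -0.1    0.1] sd [0.  0.1 0.  0.5 0.5 0.3] left -44.68074647838773 tip up 92.28074510932368 t 18.65
scene spoke_next 0.77 left 44.78102436393125 up 55.22435191338718 r 71.09900974933923 stem angle -75.03834397876142
scene valve 0.42 left 103.79799936348462 up 29.956445524652736 r 108.03431538327737 stem angle -73.90168534731151
top spoke_next 0.84 left 51.24481752937076 up 57.83197462947328 r 77.26945459340673 stem angle -77.54409992282422
top valve 0.4 left 106.28344147219495 up 53.720678827207735 r 119.08854380178428 stem angle -63.185807287036596
553.3073144738651 -181.02470955439665 -44.52470955439665
```

View pics/s4.png

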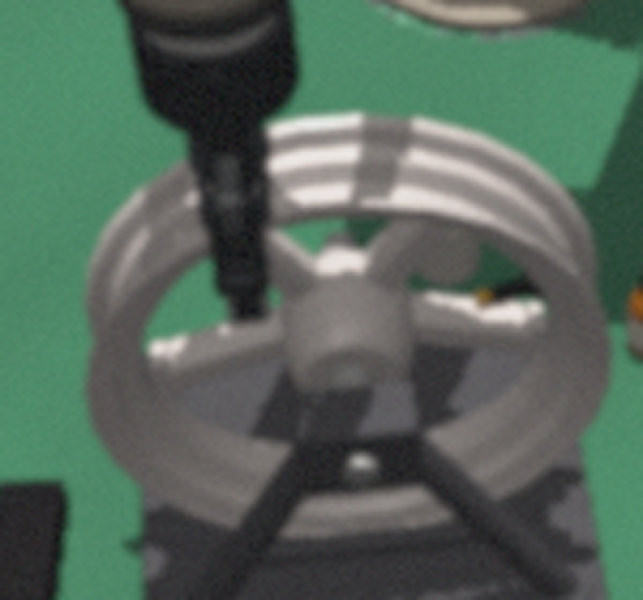

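Request:
play_rows --plan '[{"tx":-0.46,"ty":-0.08,"tz":0,"turn":0,"grip":8.54},{"tx":0,"ty":0,"tz":1.1,"turn":0,"grip":8.54},{"tx":-0.58,"ty":3.27,"tz":0,"turn":0,"grip":8.54},{"tx":-0.58,"ty":3.27,"tz":0,"turn":0,"grip":8.54},{"tx":-0.58,"ty":3.27,"tz":0,"turn":0,"grip":8.54}]'

```text
time_s: 19.5
ee_pos: [0.5544, 0.0169, 0.2713]
orientation: [0.001, 0.642, 0.767, 0.0]
ft_force: [0.8, -0.2, 0.1]
gripper_width: 0.0854
```

Request:
play_rows --plan '[{"tx":-0.58,"ty":3.27,"tz":0,"turn":0,"grip":8.54},{"tx":0,"ty":0,"tz":0,"turn":0,"grip":8.54},{"tx":0,"ty":0,"tz":-1.5,"turn":0,"grip":8.54},{"tx":0,"ty":0,"tz":-1.0,"turn":0,"grip":8.54},{"tx":0,"ty":0,"tz":0,"turn":0,"grip":8.54}]'

```text
time_s: 20.0
ee_pos: [0.5481, 0.0482, 0.2441]
orientation: [-0.001, 0.642, 0.767, -0.001]
ft_force: [-0.3, 0.1, 0.2]
gripper_width: 0.0856
```

```bash
python3 avg.py; python3 ang.py
```

```text
a b z F [548.8 -48.8 245.5  -0.2  -0.1   0.3] sd [0.2 0.  0.4 0.3 0.3 0.6] left 87.73194276286603 tip up 78.49310213214721 t 20.2
scene spoke_next 0.84 left 38.77258698907853 up 54.736053401513345 r 67.07718720846144 stem angle -71.31206090842875
scene valve 0.5 left 105.86898565190982 up 29.089429827569347 r 109.79270035233385 stem angle -74.63609727353787
top spoke_next 0.76 left 50.76032710349733 up 77.50854749338612 r 92.65088095743363 stem angle -69.22077850290782
top valve 0.48 left 106.12512065603218 up -22.96713812734299 r 108.58190764587737 stem angle -102.21138525477568
548.8033873656437 -48.29765915545128 88.20234084454873
```

Request:
play_rows --plan '[{"tx":0.46,"ty":0.08,"tz":-0.05,"turn":0,"grip":8.54},{"tx":0,"ty":0,"tz":0,"turn":0,"grip":8.54},{"tx":0.08,"ty":-0.44,"tz":0.1,"turn":0,"grip":8.54},{"tx":0.08,"ty":-0.44,"tz":0.15,"turn":0,"grip":8.54},{"tx":0.08,"ty":-0.44,"tz":0.22,"turn":0,"grip":8.54}]'

```text
time_s: 21.0
ee_pos: [0.5555, 0.0379, 0.25]
orientation: [-0.001, 0.641, 0.767, 0.001]
ft_force: [-1.7, 8.8, 6.7]
gripper_width: 0.0852
```

```bash
python3 avg.py
```

```text
a b z F [553.6 -61.2 250.3  -1.5   4.    3.8] sd [0.1 0.1 0.2 0.3 0.4 0.6] left 75.31089119011484 tip up 83.26620391813591 t 21.2
```

Request:
play_rows --plan '[{"tx":0.095,"ty":-0.59,"tz":0.24,"turn":0,"grip":8.54},{"tx":0.105,"ty":-0.59,"tz":0.22,"turn":0,"grip":8.54},{"tx":0.105,"ty":-0.59,"tz":0.2,"turn":0,"grip":8.54},{"tx":0.105,"ty":-0.59,"tz":0.17,"turn":0,"grip":8.54},{"tx":0.105,"ty":-0.59,"tz":0.12,"turn":0,"grip":8.54}]'

```text
time_s: 21.7
ee_pos: [0.5606, 0.0073, 0.2594]
orientation: [-0.0, 0.641, 0.767, 0.0]
ft_force: [-1.1, 5.8, 5.2]
gripper_width: 0.0856
```

Request:
play_rows --plan '[{"tx":0.14,"ty":-0.79,"tz":0.17,"turn":0,"grip":8.54},{"tx":0.14,"ty":-0.79,"tz":0.1,"turn":0,"grip":8.54},{"tx":0.14,"ty":-0.79,"tz":0.05,"turn":0,"grip":8.54},{"tx":0.14,"ty":-0.79,"tz":0,"turn":0,"grip":8.54},{"tx":0.14,"ty":-0.79,"tz":0,"turn":0,"grip":8.54}]'

```text
time_s: 22.2
ee_pos: [0.5677, -0.0328, 0.2623]
orientation: [-0.0, 0.641, 0.767, 0.0]
ft_force: [-1.8, 4.8, 2.3]
gripper_width: 0.0851
```

Request:
play_rows --plan '[{"tx":0.105,"ty":-0.59,"tz":0,"turn":0,"grip":8.54},{"tx":0.105,"ty":-0.59,"tz":0,"turn":0,"grip":8.54},{"tx":0.105,"ty":-0.59,"tz":0,"turn":0,"grip":8.54},{"tx":0.105,"ty":-0.59,"tz":0,"turn":0,"grip":8.54},{"tx":0,"ty":0,"tz":0,"turn":0,"grip":8.54}]'

```text
time_s: 22.7
ee_pos: [0.5723, -0.0577, 0.262]
orientation: [0.001, 0.642, 0.767, -0.001]
ft_force: [0.3, 0.0, 0.3]
gripper_width: 0.0853
```

```bash
python3 avg.py; python3 ang.py
```

```text
a b z F [ 553.4 -156.6  262.3    0.4    0.1   -0.1] sd [0.  0.3 0.1 0.4 0.3 0.3] left -20.07316097213922 tip up 95.30561694232858 t 22.9
scene spoke_next 0.65 left -32.26763288309485 up 63.52681424100706 r 71.25206144028115 stem angle -9.072290103599698
scene valve 0.43 left 23.834162170855876 up 108.54461940852104 r 111.13056145330744 stem angle -12.384430304165448
top spoke_next 0.97 left -26.167071784355215 up 78.73865108478515 r 82.97283182113972 stem angle -17.61689927821851
553.3452076547321 -155.649051933947 -19.149051933946993
```

Request:
play_rows --plan '[{"tx":0.09,"ty":-0.5,"tz":0,"turn":0,"grip":8.54},{"tx":0.09,"ty":-0.5,"tz":0,"turn":0,"grip":8.54},{"tx":0.09,"ty":-0.5,"tz":-0.07,"turn":0,"grip":8.54},{"tx":0.09,"ty":-0.5,"tz":-0.12,"turn":0,"grip":8.54},{"tx":0,"ty":0,"tz":0,"turn":0,"grip":8.54}]'

```text
time_s: 23.7
ee_pos: [0.5758, -0.0775, 0.26]
orientation: [0.0, 0.642, 0.767, -0.0]
ft_force: [0.2, 0.3, -0.1]
gripper_width: 0.0853
```

```bash
python3 avg.py; python3 ang.py
```

```text
a b z F [ 553.3 -176.9  260.3   -0.3   -0.2    0.2] sd [0.  0.2 0.1 0.4 0.3 0.5] left -40.35186151166232 tip up 93.30580291857888 t 23.9
scene spoke_next 0.58 left -45.42140879998885 up 58.46785457073668 r 74.0377903200826 stem angle -358.1577517231374
scene valve 0.4 left 1.9664805766587108 up 104.40956721573048 r 104.42808421126243 stem angle -1.0789980339168324
top spoke_next 0.73 left -38.25007254441255 up 28.94402570250088 r 47.96691227835969 stem angle -343.11497937967704
top valve 0.48 left -2.6994305871280915 up 95.68399264402592 r 95.72206315054397 stem angle -358.38400382892155
553.3790567949521 -176.02171328281574 -39.52171328281574
```

Request:
play_rows --plan '[{"tx":-0.05,"ty":0.3,"tz":0,"turn":0,"grip":8.54},{"tx":-0.6,"ty":-0.1,"tz":0,"turn":0,"grip":8.54},{"tx":0,"ty":0,"tz":2,"turn":0,"grip":8.54},{"tx":0,"ty":0,"tz":4,"turn":0,"grip":8.54},{"tx":0,"ty":0,"tz":4,"turn":0,"grip":8.54}]'

```text
time_s: 24.7
ee_pos: [0.5683, -0.0741, 0.361]
orientation: [-0.001, 0.641, 0.767, -0.0]
ft_force: [0.8, 0.1, -0.6]
gripper_width: 0.0854
```

Request:
play_rows --plan '[{"tx":0,"ty":0,"tz":4,"turn":0,"grip":8.54},{"tx":-4,"ty":-1,"tz":2,"turn":0,"grip":8.54},{"tx":-4,"ty":-3,"tz":0,"turn":0,"grip":8.54},{"tx":-4,"ty":-3,"tz":0,"turn":0,"grip":8.54},{"tx":0,"ty":0,"tz":0,"turn":0,"grip":8.54}]'

```text
time_s: 25.2
ee_pos: [0.4453, -0.1465, 0.4213]
orientation: [0.001, 0.643, 0.766, -0.001]
ft_force: [0.6, -0.7, -0.0]
gripper_width: 0.0857
```

```bash
python3 ang.py; python3 -c "
from look import *
q=read_camera('scene'); p=read_camera('top')
cv2.imwrite('pics/s5.png',np.hstack([cv2.resize(q['image'][130:300,185:355],(400,400),interpolation=cv2.INTER_CUBIC),cv2.resize(p['image'][140:310,250:420],(400,400),interpolation=cv2.INTER_CUBIC)])[:,:,::-1])
W=cloud(p); g=p['image'].astype(int)
for n in ('flask','dropper','vial','applicator'):
    for r in tip_of(p,n)[:1]: print(n,np.array(r['centre'])*[640,400])
"
```

```text
scene spoke_next 0.68 left -45.92937723317988 up 57.73648156175693 r 73.77675105450795 stem angle -357.4977475028501
scene valve 0.41 left 5.177911272563534 up 106.73226303287572 r 106.85778744324398 stem angle -2.777417444667776
top spoke_next 0.97 left -36.97735970887544 up 77.04924079858131 r 85.46291967091535 stem angle -10.362787290541803
top valve 0.48 left 6.052370161566131 up 124.36313505336852 r 124.51032304542059 stem angle -2.7862105527624976
417.72409585544085 -220.2643463206443 -83.76434632064431
flask [264.  224.8]
dropper [343.7 309. ]
vial [285.  284.4]
applicator [435.7 206.2]
```

View pics/s5.png

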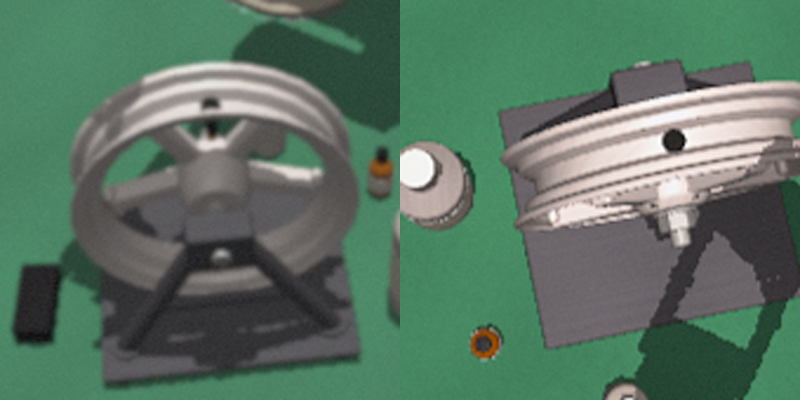

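```bash
python3 -c "
from look import *
p=read_camera('top'); g=p['image'].astype(int).sum(2); W=cloud(p)
m=np.zeros((400,640),bool); m[190:210,356:378]=True; m&=(g<180)&(W[...,2]>.27)
P=W[m]*1000; c=np.median(P,0); b=c[:2]@tx; print(m.sum(),c,c[:2]@ax,b,'left',b+136.5,np.degrees(np.arctan2(-(b+136.5),c[2]-180)))
Q=W[(W[...,2]>.24)&(W[...,2]<.33)&(W[...,0]>.5)&(W[...,0]<.68)&(abs(W[...,1]+.03)<.2)]*1000; bb=Q[:,:2]@tx
C=np.array([(x,np.percentile(Q[abs(bb-x)<3][:,2],97)) for x in np.arange(bb.min()+12,bb.max()-12,6)])
A=np.c_[2*C,np.ones(len(C))]; s=np.linalg.lstsq(A,(C**2).sum(1),rcond=None)[0]; print('hub b by circle',s[:2],'angle',np.degrees(np.arctan2(-(b-s[0]),c[2]-180)))
"
```

```text
63 [559.9 -34.4 301.6] 545.1963214526085 -132.02047640873047 left 4.479523591269526 -2.110189720355894
hub b by circle [-136.5  178.2] angle -2.122434418135221
```

Stem at about −2°, within the 7° tolerance, and the hand is clear, so I'm handing in.

```bash
python3 -c "
from station import *
hand_in(); print(state()['time_s'])"
```

```text
the job is handed in; nothing more can be done
the job is handed in; nothing more can be done
```

The stem now stands about 2° short of straight up, inside the 7° limit, and the job is handed in. That angle comes from the black valve base as seen by the top camera.

- **How it was turned:** The wheel started at about −145°. I turned it clockwise with two pushes on the spokes, using the open gripper straddling the rim. Only the front finger touched the wheel. It overlapped the spokes by about 2.4 mm and kept about 1.6 mm from the rim edge, both set from light touches on two spoke fronts. Then I lifted the hand clear.
- **Checks at the end:**
  - There was no contact force before or after I withdrew the hand.
  - The four loose items show within about 3 pixels (roughly 5 mm) of where they started.
  - The stand looks unmoved in the pictures, but I did not re-measure it.
  - The forces I sampled stayed below about 12 N.
  - The hand was clear at about 25 s of the 72 s allowed.
- **What disagreed:**
  - The stem angle estimates at the end were +2.5° and −2.8° from the scene camera, and −2.8°, −10° and −2.1° from the top camera. The −10° came from a spoke point seen nearly edge-on, so I relied on the valve base.
  - I could not read the contact force on the rim directly. That it stayed untouched rests on the measured clearances.

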